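Tool check: every tool back on its shadow plate

ROBOT

A 7-joint arm with a two-finger parallel gripper is mounted at the origin on the work surface. World frame = base frame: x ahead of the robot, y to its left, z up, the work surface at z = 0. Lengths are in mm, angles in rad, forces in N, time in s.
With the tool pointing down it reaches from about 400 to 850 mm from the base axis. Payload 4.5 kg.
Tool frame: the origin (TCP) lies at the very end of the fingers, on their centre line; the grasp point (between the pads) lies 19 mm behind it; x points along the fingers, y is the direction in which the jaws open and shut, and the axes are right-handed (so a half turn about x gives the same grasp; the last joint's range is limited). The gripper opens to 85 mm and grips with 20 to 120 N. Pads are 22 mm wide; open, the fingers measure 114 mm over their backs; the gripper's body (76 mm by 85 mm) begins 54 mm behind the grasp point. The pads swing forward as they close: fully open they stand 13 mm farther back than shut.
Start: joints at [-1.09, 0.689, -0.195, 1.565, 0.157, 0.902, -0.215], TCP at [270.036, 563.68, 231.317] pointing down, gripper open.
Joint ranges: [-3.01, 3.01], [-0.46, 2.08], [-1.47, 1.51], [0.13, 2.56], [-1, 4.14], [0.04, 2.09], [-2.66, 2.66]. Speed limits (rad/s): [2.57, 2.57, 3.14, 3.14, 3.14, 3.14, 3.14].

INTERFACE

Orientations are given as a 3x3 rotation matrix whose columns are the frame's x, y, z axes.
In Python, from workcell import arm gives the robot as it stands.
- The arm moves only by the tool apply_moves, never from a script. Its argument "steps" is a list of rows, each a list of 3 entries, a list of its own where there are three numbers: the turn, a rotation vector about the tool's x, y, z in degrees, then the shift along the tool's x, y, z in m, then the finger opening in m, from 0 to 0.0854. A call has 1 to 12 rows; each row is the pose to reach, as a shift and turn from the pose commanded when the call began, along the tool's axes at that moment; what a row does not reach only later rows make up. A row lasts 1/12 s, in which the tool goes at most 41.7 mm and 7.16 degrees, less where a joint would pass 70% of its speed; a pose out of reach is approached as far as the arm can. A call with a gripper value outside its range is refused whole. The fingers move at their own pace and stop on an object; "force" is the grip in N (left out, the last holds). Time passes only in rows, so rows that repeat a pose let the fingers close. It gives the time, the measured TCP pose, the force and the opening at its end, in the units of the state.
- arm.get_obs(): the state, without advancing time (a new reading comes with each control period).
- arm.camera(name): name is "scene" or "top" or "wrist"; returns a dict with "frame" (400x640x3 uint8, red, green, blue), "fx", "fy", "cx", "cy" (pixels), "k1" (the pictures are not rectified: a ray, as slopes to the right and down, at radius r is drawn at 1 + k1 r^2 times it, then the intrinsics apply), "T" (4x4, takes a point from camera to world coordinates). Camera axes: x right, y up, looking along -z (the intrinsics and any distortion apply to the point x, -y, -z); pixel columns grow to the right and rows downward; lengths in mm; the calibration is good to about 2 mm. A picture is of the moment at which its call begins. There is no depth.
- arm.job_done(): hands the job in, once; it reports no verdict.
The state is a dict: "clock": time; "joint_positions": joint angles; "joint_velocities": joint speeds; "effort": joint torques, N m; "tcp_pos": TCP position; "ee_rot": TCP orientation; "wrist_force": force on the tool from outside, world axes, zero at the start; "wrist_torque": the same for the moment, N m; "finger_gap": finger opening in mm.
Only numpy, scipy, OpenCV 4.12 (cv2) and the standard library are available. Lean on these libraries where they do the work, as an engineer would, in place of code of your own. Each camera call takes 0.05 s, during which the arm holds its last target. There are 200 camera calls.

TASK

Close out the shift on the aircraft workshop bench: set each of the four steel tools (bucking bar, ring spanner, large socket and small socket) down on the grey plate whose black silhouette matches it, lying as it lies now, centred on the silhouette and turned to line up with it (the round sockets may be turned any way). Leave the two little yellow-lidded rivet jars standing where they are.

Things in the scene. Friction and masses are not known exactly. Their poses are not given: they have to be found in the camera images.
- bar: Bucking bar: plain solid steel block, 32 (x) x 80 (y) x 25 mm high, lying flat, 0.4 to 0.6 kg. Origin at the centre of its underside, y along its length, z up.
- spanner: Short double-ended ring spanner of steel lying flat, 120 mm long (y): a straight shank 14 mm wide (x), its top 11 mm above the bench, between two equal round heads of 30 mm diameter, 13 mm high, centred 45 mm either side of the middle. The heads' bores are only black discs on top (no holes). About 0.12 kg. Origin at the middle of its underside, y along its length, z up.
- big_socket: Large wrench socket: solid round steel cylinder standing upright, 46 mm diameter, 45 mm high, with a black square drawn on its top; about 0.3 kg. Origin at the centre of its underside, z up.
- small_socket: Small wrench socket: solid round steel cylinder standing upright, 28 mm diameter, 38 mm high, with a black square drawn on its top; about 0.1 kg. Origin at the centre of its underside, z up.
- pad_bar: Fixed grey plastic plate, 70 (x) x 135 (y) x 3 mm thick, lying flat on the bench, with a flat black silhouette in its middle: a rectangle 38 x 86 mm, long along y, 3 mm larger all round than the bucking bar. Origin at the centre of the plate's underside, below the silhouette's centre; the upper face, where the tool rests, is 3 mm above it. y along the plate's long side, z up.
- pad_spanner: Fixed grey plastic plate, 70 (x) x 135 (y) x 3 mm thick, lying flat on the bench, with a flat black silhouette in its middle: the outline of the spanner, 126 mm long along y, with two round ends of 36 mm and a waist of 20 mm. Origin at the centre of the plate's underside, below the silhouette's centre; the upper face, where the tool rests, is 3 mm above it. y along the plate's long side, z up.
- pad_big_socket: Fixed grey plastic plate, 70 (x) x 135 (y) x 3 mm thick, lying flat on the bench, with a flat black silhouette in its middle: a disc of 52 mm diameter, for the large socket. Origin at the centre of the plate's underside, below the silhouette's centre; the upper face, where the tool rests, is 3 mm above it. y along the plate's long side, z up.
- pad_small_socket: Fixed grey plastic plate, 70 (x) x 135 (y) x 3 mm thick, lying flat on the bench, with a flat black silhouette in its middle: a disc of 34 mm diameter, for the small socket. Origin at the centre of the plate's underside, below the silhouette's centre; the upper face, where the tool rests, is 3 mm above it. y along the plate's long side, z up.
- jar_left: Bystander: small upright clear jar of brass rivets with a yellow lid, 34 mm diameter, 45 mm high, loose, on the robot's left (y > 0). Origin at the centre of its underside.
- jar_right: Bystander: like jar_left but with copper rivets, on the robot's right (y < 0). Origin at the centre of its underside.
Mind the look-alikes: they are no part of the job. Leave any pink look-alike of the big_socket alone. Leave any pink look-alike of the spanner alone.

How it is judged:
By the outcome, as a careful person would: the job done as asked, in the order asked, and still so for the second after the job is handed in, with the robot touching nothing.
It also fails if it takes over 106 s, if anything falls off the work surface, if the arm or the gripper's body presses on something with over 40 N, if the wrist force passes 120 N, or if a joint passes its speed limit or range.

## Working session

There is one attempt and no reset: what is moved stays moved. The work goes in short steps, Python scripts to look and compute and a tool call to move; the robot and the scene stay as the last step left them, time stands still between calls to the robot, and variables do not carry over. Pictures are saved under pics/ and viewed, about 12 in all and at most 16, crops included, and the job is handed in when it is done.

Besides the shell and the picture viewer there is one more tool, called after "Call:" by a JSON object that holds its "op" and its "data". apply_moves: Moves the arm, as the interface text tells. Its arguments: {"type":"object","properties":{"steps":{"type":"array"},"force":{"type":"number"}},"required":["steps"]}

```bash
mkdir -p pics; ls
cat > h.py <<'E'
import numpy as np, cv2
from workcell import arm
def snap(name,fn=None):
    c=arm.camera(name)
    if fn: cv2.imwrite('pics/'+fn,cv2.cvtColor(c['frame'],cv2.COLOR_RGB2BGR))
    return c
def ray(c,uv,z):
    uv=np.atleast_2d(np.array(uv,float))
    d=np.c_[(uv[:,0]-c['cx'])/c['fx'],(uv[:,1]-c['cy'])/c['fy']]
    u=d.copy()
    for _ in range(20): u=d/(1+c['k1']*(u**2).sum(1,keepdims=True))
    T=np.array(c['T']); r=np.c_[u[:,0],-u[:,1],-np.ones(len(u))]@T[:3,:3].T
    o=T[:3,3]; return o+r*((z-o[2])/r[:,2:3])
E
python3 - <<'E'
from h import *
for n in ('top','scene'):
    c=snap(n,n+'0.png'); print(n,c['fx'],c['k1'],np.round(c['T'],3).tolist())
o=arm.get_obs(); print(o['clock'],o['tcp_pos'],np.round(o['ee_rot'],3),o['finger_gap'],o['wrist_force'])
E
```

```text
pics
top 383.6350399162603 -0.07367645339076868 [[0.017, 0.971, -0.239, 294.653], [-1.0, 0.016, -0.005, -7.529], [-0.001, 0.239, 0.971, 1056.789], [0.0, 0.0, 0.0, 1.0]]
scene 513.3532720606579 -0.035294729424828405 [[-0.828, -0.307, 0.47, 1177.721], [0.561, -0.482, 0.673, 893.371], [0.02, 0.821, 0.571, 804.246], [0.0, 0.0, 0.0, 1.0]]
0.1 [269.82386877 563.07649095 230.54942755] [[-0.001  0.432  0.902]
 [-0.002  0.902 -0.432]
 [-1.    -0.002  0.   ]] 85.11993946995744 [-0.68612214 -0.44250177 -0.42620165]
```

View pics/top0.png

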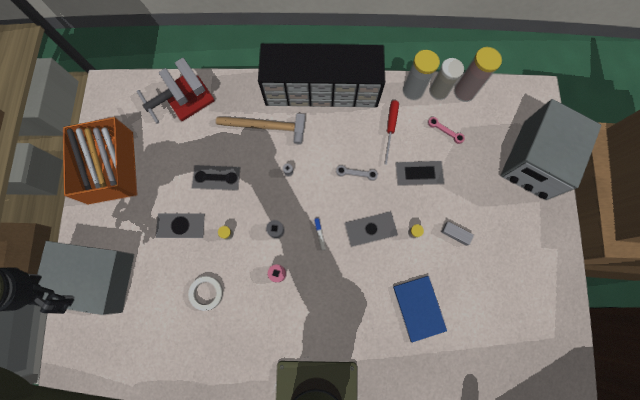

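View pics/scene0.png

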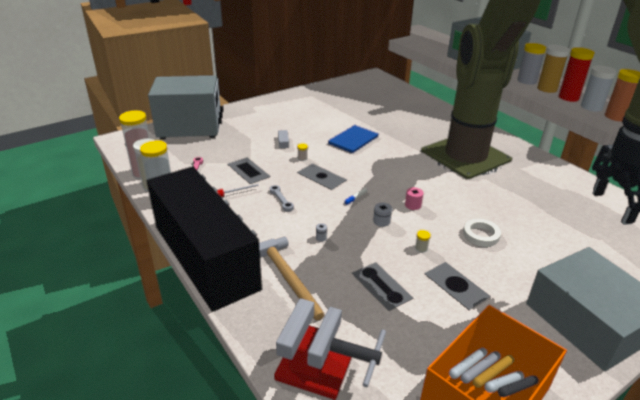

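The top view shows:
- **Tools:** bar (457,232), spanner (357,172), big socket (275,229), small socket (289,168).
- **Pads:** bar (420,173), spanner (216,178), big socket (180,225), small socket (371,229).
- **Leave alone:** jars (224,232) and (417,231), pink look-alikes (277,272) and (446,130).

The scene view agrees.

Run:
```python
from h import *
c=snap('top')
P=dict(bar=(457,230,25),spanner=(357,172,11),big=(275,228,45),small=(289,167,38),pbar=(420,173,3),pspan=(216,178,3),pbig=(180,225,3),psmall=(371,229,3),jl=(224,231,45),jr=(417,230,45))
for k,v in P.items(): print(k,ray(c,v[:2],v[2])[0].round())
w=snap('wrist','w0.png'); o=arm.get_obs()
T=np.array(w['T']);R=np.array(o['ee_rot'])
print(w['fx'],w['k1'],(R.T@T[:3,:3]).round(3),(R.T@(T[:3,3]-o['tcp_pos'])).round(1))
```

```text
bar [ 448. -378.   25.]
spanner [ 613. -106.   11.]
big [443. 116.  45.]
small [616.  86.  38.]
pbar [ 615. -288.    3.]
pspan [591. 298.   3.]
pbig [452. 389.   3.]
psmall [ 451. -145.    3.]
jl [433. 252.  45.]
jr [ 444. -262.   45.]
334.49167915210893 0.017117322214807582 [[ 0.     0.267 -0.964]
 [ 1.     0.     0.001]
 [ 0.001 -0.964 -0.267]] [-142.7   -0.4  -67.6]
```

View pics/w0.png

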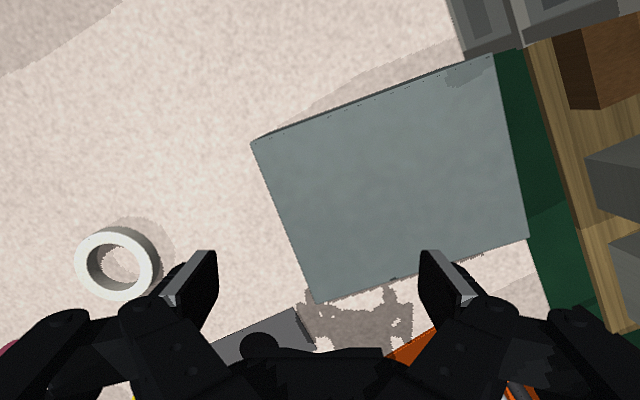

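The wrist view shows the grey box, the ring and part of a pad behind the gripper. I'll move to a survey pose over the left half.

Call:
{"op": "apply_moves", "data": {"steps": [[[-25.6,0,0],[0,-0.153,0.406],0.085],[[-25.6,0,0],[0,-0.153,0.406],0.085],[[-25.6,0,0],[0,-0.153,0.406],0.085],[[-25.6,0,0],[0,-0.153,0.406],0.085],[[-25.6,0,0],[0,-0.153,0.406],0.085],[[-25.6,0,0],[0,-0.153,0.406],0.085],[[-25.6,0,0],[0,-0.153,0.406],0.085],[[-25.6,0,0],[0,-0.153,0.406],0.085],[[-25.6,0,0],[0,-0.153,0.406],0.085],[[-25.6,0,0],[0,-0.153,0.406],0.085],[[-25.6,0,0],[0,-0.153,0.406],0.085],[[-25.6,0,0],[0,-0.153,0.406],0.085]]}}

```text
clock: 1.2
tcp_pos: [574.6, 243.1, 230.6]
ee_rot: [[0.002, 0.011, 1.0], [-0.004, 1.0, -0.011], [-1.0, -0.004, 0.002]]
wrist_force: [0.2, -1.0, 0.1]
finger_gap: 84.8
```

Run:
```python
from h import *
import pickle
w=snap('wrist','w1.png'); pickle.dump(w,open('w1.pkl','wb')); o=arm.get_obs()
print(o['clock'],o['tcp_pos'],o['ee_rot'],o['joint_positions'])
```

```text
1.25 [571.91541621 246.91117736 230.69483917] [[ 2.07204369e-04  6.02513563e-03  9.99981827e-01]
 [-1.58011723e-03  9.99980602e-01 -6.02480084e-03]
 [-9.99998730e-01 -1.57884014e-03  2.16720770e-04]] [-0.28191136  0.7015949  -0.36425824  1.56671909  0.29315797  0.92825121
  0.82037015]
```

View pics/w1.png

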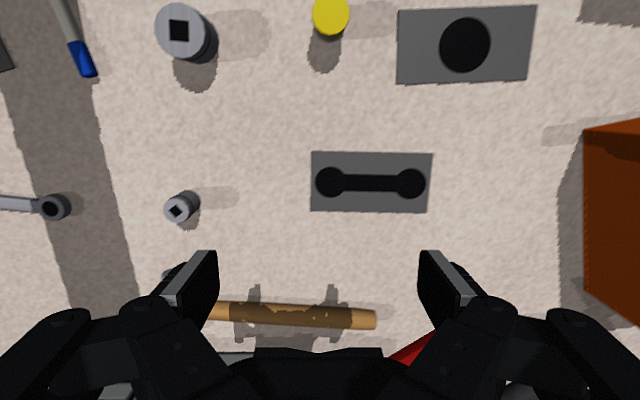

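The left survey (w1) shows the big socket (180,32), small socket (180,207), jar (330,15), big-disc pad (465,45), spanner pad (370,182) and one spanner head (53,207). Next is the right half.

Call:
{"op": "apply_moves", "data": {"steps": [[[0,0,0],[0,-0.475,0],0.085],[[0,0,0],[0,-0.475,0],0.085],[[0,0,0],[0,-0.475,0],0.085],[[0,0,0],[0,-0.475,0],0.085],[[0,0,0],[0,-0.475,0],0.085],[[0,0,0],[0,-0.475,0],0.085],[[0,0,0],[0,-0.475,0],0.085],[[0,0,0],[0,-0.475,0],0.085],[[0,0,0],[0,-0.475,0],0.085],[[0,0,0],[0,-0.475,0],0.085],[[0,0,0],[0,-0.475,0],0.085],[[0,0,0],[0,-0.475,0],0.085]]}}

```text
clock: 2.25
tcp_pos: [568.9, -230.8, 230.9]
ee_rot: [[-0.001, 0.006, 1.0], [-0.004, 1.0, -0.006], [-1.0, -0.004, -0.001]]
wrist_force: [-0.4, -0.7, 0.2]
finger_gap: 85.1
```

Call:
{"op": "apply_moves", "data": {"steps": [[[0,0,0],[0,0,0],0.085],[[0,0,0],[0,0,0],0.085],[[0,0,0],[0,0,0],0.085]]}}

```text
clock: 2.5
tcp_pos: [570.7, -221.3, 231.4]
ee_rot: [[0.0, -0.004, 1.0], [0.003, 1.0, 0.004], [-1.0, 0.003, 0.0]]
wrist_force: [0.4, 0.3, 1.1]
finger_gap: 84.8
```

Run:
```python
from h import *
import pickle
w=snap('wrist','w2.png'); pickle.dump(w,open('w2.pkl','wb')); o=arm.get_obs()
print(o['clock'],o['tcp_pos'],o['ee_rot'],o['joint_positions'])
```

```text
2.55 [ 570.71518425 -221.09677465  231.43877311] [[ 3.55465220e-04 -4.68874264e-03  9.99988945e-01]
 [ 2.29872177e-03  9.99986370e-01  4.68791345e-03]
 [-9.99997295e-01  2.29702997e-03  3.66238490e-04]] [ 0.52894247  0.69272101 -0.4185083   1.59876736  0.32908225  0.92090113
  1.57085545]
```

View pics/w2.png

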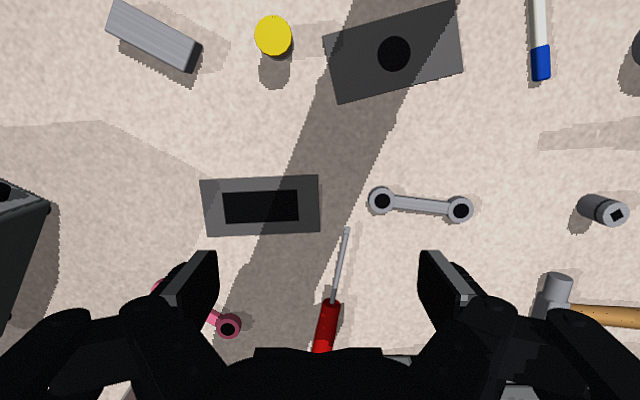

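The right survey (w2) shows:
- **Tools:** bar (153,35), spanner heads at (382,200) and (460,210), small socket (605,210).
- **Pads:** small-disc pad (394,54), bar pad (261,206).
- **Other:** jar (272,35) and the pink spanner near (200,310).

Now I'll measure from both views.

Run:
```python
from h import *
import pickle
W=[pickle.load(open(f'w{i}.pkl','rb')) for i in (1,2)]
def blob(c,seed,z,mask,tag):
    n,l,s,ce=cv2.connectedComponentsWithStats(mask.astype(np.uint8),connectivity=4)
    k=l[seed[1],seed[0]]
    if k==0: print(tag,'seed off'); return
    cn=max(cv2.findContours((l==k).astype(np.uint8),cv2.RETR_EXTERNAL,cv2.CHAIN_APPROX_NONE)[0],key=len)[:,0]
    p=ray(c,cn,z)[:,:2]; (cx,cy),(a,b),th=cv2.minAreaRect(p.astype(np.float32))
    if a>b: th+=90
    print(tag,'c=(%.1f,%.1f) size %.1fx%.1f long-axis dir %.1f deg  enc'%(cx,cy,max(a,b),min(a,b),(th+90)%180),ray(c,cv2.minEnclosingCircle(cn)[0],z)[0,:2].round(1),s[k,4])
    return p
dark=[w['frame'].max(2)<45 for w in W]
for i,tag,seed,z in [(0,'pbig',(465,45),3),(0,'pspan',(370,182),3),(0,'big',(180,30),45),(0,'small',(178,211),38),(0,'spR',(53,207),13),
  (1,'pbar',(261,206),3),(1,'psmall',(394,54),3),(1,'spL',(382,200),13),(1,'spR',(460,210),13),(1,'small',(616,214),38)]:
    blob(W[i],seed,z,dark[i],tag)
f=W[1]['frame'];hsv=cv2.cvtColor(f,cv2.COLOR_RGB2HSV)
for q in [(135,25),(160,40),(195,58),(220,40),(150,70),(420,207)]: print(q,f[q[1],q[0]],hsv[q[1],q[0]])
b=cv2.medianBlur(f,3).astype(int)
m=(abs(b[:,:,0]-b[:,:,2])<14)&(b.max(2)>100)
p=blob(W[1],(145,25),25,m,'bar')
m2=(abs(b[:,:,0]-b[:,:,2])<14)&(b.max(2)>80)
blob(W[1],(420,207),11,m2,'spanner')
f0=W[0]['frame']
y=[(f.astype(int)[:,:,2]<90)&(f.astype(int)[:,:,0]>130) for f in (W[0]['frame'],f)]
blob(W[0],(330,15),45,y[0],'jl');blob(W[1],(272,35),45,y[1],'jr')
cv2.imwrite('pics/m.png',np.hstack([m[:130,80:240],m2[:130,80:240]]).astype(np.uint8)*255)
```

```text
pbig c=(450.9,391.1) size 51.1x49.2 long-axis dir 48.8 deg  enc [450.7 391.4] 2195
pspan c=(592.4,300.7) size 124.7x33.9 long-axis dir 88.0 deg  enc [592.2 300.7] 2310
big c=(441.9,119.4) size 16.0x15.1 long-axis dir 173.0 deg  enc [441.8 119.5] 353
small c=(612.5,91.7) size 9.7x7.3 long-axis dir 39.1 deg  enc [612.3  92. ] 68
spR c=(616.1,-59.2) size 16.8x16.2 long-axis dir 167.7 deg  enc [615.8 -58.6] 188
pbar c=(616.0,-287.1) size 86.0x39.4 long-axis dir 93.0 deg  enc [ 616.1 -287.9] 2327
psmall c=(452.0,-143.8) size 34.1x33.1 long-axis dir 90.1 deg  enc [ 451.5 -144.2] 964
spL c=(605.7,-148.9) size 15.9x15.2 long-axis dir 90.2 deg  enc [ 605.9 -148.8] 168
spR c=(616.9,-59.5) size 16.4x15.5 long-axis dir 140.1 deg  enc [616.8 -59.6] 169
small c=(613.5,91.2) size 9.6x9.4 long-axis dir 125.8 deg  enc [612.9  90.8] 83
(135, 25) [149 149 156] [120  11 156]
(160, 40) [154 153 159] [125  10 159]
(195, 58) [37 38 38] [90  7 38]
(220, 40) [201 187 178] [ 12  29 201]
(150, 70) [220 208 197] [ 14  27 220]
(420, 207) [154 154 161] [120  11 161]
bar c=(440.5,-380.4) size 79.9x32.9 long-axis dir 62.7 deg  enc [ 440.4 -382.8] 3159
spanner c=(611.2,-104.7) size 121.6x33.2 long-axis dir 83.2 deg  enc [ 609.6 -104.8] 1581
jl c=(432.8,254.6) size 32.5x26.8 long-axis dir 89.3 deg  enc [430.5 254.3] 1104
jr c=(442.8,-262.2) size 32.7x32.5 long-axis dir 132.1 deg  enc [ 442.6 -262.2] 1172
```

Measurements agree across the two views. Now I'll add a helper that converts world targets to tool-axis shifts.

```bash
cat >> h.py <<'E'
def go(x,y,z,yd,dt=None):
    "tool-axis turn (deg) and shift (mm) from here to tcp x,y,z with jaw axis at world angle yd"
    o=arm.get_obs(); R=np.array(o['ee_rot']); p=np.array(o['tcp_pos'])
    a=np.radians(yd); Y=np.array([np.cos(a),np.sin(a),0]); X=np.array([0,0,-1.]); G=np.c_[X,Y,np.cross(X,Y)]
    r=np.degrees(cv2.Rodrigues(R.T@G)[0].ravel()); s=R.T@(np.array([x,y,z])-p)
    print('t=%.2f tcp'%o['clock'],p.round(1),'gap %.1f'%o['finger_gap'],'turn',r.round(1),'shift',s.round(1),'j7 %.2f'%o['joint_positions'][6],'F',np.round(o['wrist_force'],1))
def blob(c,seed,z,mask,tag):
    n,l,s,ce=cv2.connectedComponentsWithStats(mask.astype(np.uint8),connectivity=4)
    k=l[seed[1],seed[0]]
    if k==0: print(tag,'seed off'); return
    cn=max(cv2.findContours((l==k).astype(np.uint8),cv2.RETR_EXTERNAL,cv2.CHAIN_APPROX_NONE)[0],key=len)[:,0]
    p=ray(c,cn,z)[:,:2]; (cx,cy),(a,b),th=cv2.minAreaRect(p.astype(np.float32))
    if a>b: th+=90
    print(tag,'c=(%.1f,%.1f) size %.1fx%.1f dir %.1f'%(cx,cy,max(a,b),min(a,b),(th+90)%180),'enc',ray(c,cv2.minEnclosingCircle(cn)[0],z)[0,:2].round(1),s[k,4])
def pix(c,P):
    "world point -> pixel"
    T=np.array(c['T']); q=T[:3,:3].T@(np.array(P,float)-T[:3,3]); u=np.array([q[0],-q[1]])/-q[2]
    u=u*(1+c['k1']*(u@u)); return int(round(u[0]*c['fx']+c['cx'])),int(round(u[1]*c['fy']+c['cy']))
def steel(f,v=100):
    b=cv2.medianBlur(f,3).astype(int); return (abs(b[:,:,0]-b[:,:,2])<14)&(b.max(2)>v)
E
python3 -c "
from h import *
go(440.5,-380.4,100,-27.3)"
```

```text
t=2.55 tcp [ 570.7 -221.1  231.4] gap 84.8 turn [ 1.176e+02 -1.000e-01 -1.000e-01] shift [ 131. -159. -131.] j7 1.57 F [-0.   1.   0.4]
```

Call:
{"op": "apply_moves", "data": {"steps": [[[117.6,0,0],[0.131,-0.159,-0.131],0.085],[[117.6,0,0],[0.131,-0.159,-0.131],0.085],[[117.6,0,0],[0.131,-0.159,-0.131],0.085],[[117.6,0,0],[0.131,-0.159,-0.131],0.085],[[117.6,0,0],[0.131,-0.159,-0.131],0.085],[[117.6,0,0],[0.131,-0.159,-0.131],0.085],[[117.6,0,0],[0.131,-0.159,-0.131],0.085],[[117.6,0,0],[0.131,-0.159,-0.131],0.085],[[117.6,0,0],[0.131,-0.159,-0.131],0.085],[[117.6,0,0],[0.131,-0.159,-0.131],0.085],[[117.6,0,0],[0.131,-0.159,-0.131],0.085],[[117.6,0,0],[0.131,-0.159,-0.131],0.085]]}}

```text
clock: 3.55
tcp_pos: [440.9, -381.1, 100.4]
ee_rot: [[0.001, 0.998, 0.068], [0.002, 0.068, -0.998], [-1.0, 0.001, -0.002]]
wrist_force: [-0.3, 0.9, 0.2]
finger_gap: 85.3
```

```bash
python3 -c "
from h import *
go(440.5,-380.4,100,-27.3)"
```

```text
t=3.55 tcp [ 440.9 -381.1  100.4] gap 85.3 turn [31.2 -0.1 -0. ] shift [ 0.4 -0.3 -0.7] j7 0.73 F [-0.3  0.9  0.2]
```

Call:
{"op": "apply_moves", "data": {"steps": [[[31.2,0,0],[0,0,0],0.085],[[31.2,0,0],[0,0,0],0.085],[[31.2,0,0],[0,0,0],0.085],[[31.2,0,0],[0,0,0],0.085],[[31.2,0,0],[0,0,0],0.085],[[31.2,0,0],[0,0,0],0.085],[[31.2,0,0],[0,0,0],0.085],[[31.2,0,0],[0,0,0],0.085]]}}

```text
clock: 4.22
tcp_pos: [440.0, -382.5, 100.3]
ee_rot: [[0.001, 0.891, -0.453], [0.001, -0.453, -0.891], [-1.0, 0.0, -0.001]]
wrist_force: [-0.7, 0.5, -0.2]
finger_gap: 85.1
```

```bash
python3 -c "
from h import *
w=snap('wrist','w3.png'); s=pix(w,(440,-381,25)); print(s)
blob(w,s,25,steel(w['frame']),'bar')
go(440.5,-380.4,2,-27.3)"
```

```text
(317, 206)
bar c=(439.8,-380.0) size 79.5x31.6 dir 63.5 enc [ 440.4 -378.3] 4675
t=4.27 tcp [ 439.7 -382.8  100.3] gap 84.9 turn [ 0.3 -0.  -0. ] shift [98.3 -0.4 -2.4] j7 0.39 F [-0.4 -0.2  0.5]
```

View pics/w3.png

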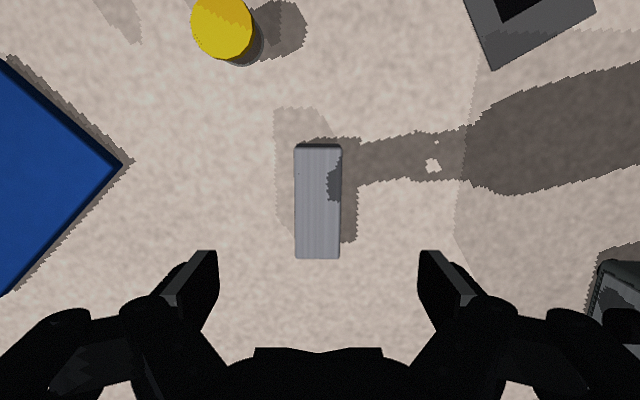

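The close view shows the bar at (318,202), centred between the fingers and within 1 mm of the survey even though the yaw differs. I'll descend and grip.

Call:
{"op": "apply_moves", "data": {"steps": [[[0,0,0],[0.035,-0.001,-0.0025],0.085],[[0,0,0],[0.07,-0.001,-0.0025],0.085],[[0,0,0],[0.09,-0.001,-0.0025],0.085],[[0,0,0],[0.098,-0.001,-0.0025],0.085],[[0,0,0],[0.098,-0.001,-0.0025],0.085],[[0,0,0],[0.098,-0.001,-0.0025],0.02],[[0,0,0],[0.098,-0.001,-0.0025],0.02],[[0,0,0],[0.098,-0.001,-0.0025],0.02],[[0,0,0],[0.098,-0.001,-0.0025],0.02],[[0,0,0],[0.098,-0.001,-0.0025],0.02],[[0,0,0],[0.098,-0.001,-0.0025],0.02],[[0,0,0],[0.098,-0.001,-0.0025],0.02]], "force": 70}}

```text
clock: 5.27
tcp_pos: [440.2, -381.7, 3.7]
ee_rot: [[0.002, 0.89, -0.456], [-0.001, -0.456, -0.89], [-1.0, 0.002, 0.0]]
wrist_force: [-0.0, 0.4, 6.5]
finger_gap: 30.7
```

```bash
python3 -c "
from h import *
go(440,-380.2,100,-27)"
```

```text
t=5.27 tcp [ 440.2 -381.7    3.7] gap 30.7 turn [-0.1  0.  -0.1] shift [-96.3  -0.6  -1.2] j7 0.41 F [-0.   0.4  6.5]
```

Call:
{"op": "apply_moves", "data": {"steps": [[[0,0,0],[-0.02,0,0],0.02],[[0,0,0],[-0.05,0,0],0.02],[[0,0,0],[-0.08,0,0],0.02],[[0,0,0],[-0.08,0,0],0.02]]}}

```text
clock: 5.6
tcp_pos: [441.6, -383.4, 87.2]
ee_rot: [[0.006, 0.89, -0.456], [-0.006, -0.456, -0.89], [-1.0, 0.008, 0.002]]
wrist_force: [1.0, -0.7, -4.1]
finger_gap: 30.5
```

```bash
python3 -c "
from h import *
go(616.1,-288.5,80,3)"
```

```text
t=5.60 tcp [ 441.6 -383.4   87.2] gap 30.5 turn [-30.2   0.2  -0.4] shift [   7.7  111.9 -164.1] j7 0.39 F [ 1.  -0.7 -4.1]
```

Call:
{"op": "apply_moves", "data": {"steps": [[[-5,0,0],[0.001,0.018,-0.027],0.02],[[-10,0,0],[0.002,0.037,-0.054],0.02],[[-15,0,0],[0.003,0.056,-0.082],0.02],[[-20,0,0],[0.004,0.075,-0.109],0.02],[[-25,0,0],[0.005,0.093,-0.136],0.02],[[-29,0,0],[0.006,0.108,-0.158],0.02],[[-30.2,0,0],[0.007,0.112,-0.164],0.02],[[-30.2,0,0],[0.007,0.112,-0.164],0.02],[[-30.2,0,0],[0.007,0.112,-0.164],0.02],[[-30.2,0,0],[0.007,0.112,-0.164],0.02],[[-30.2,0,0],[0.007,0.112,-0.164],0.02]]}}

```text
clock: 6.52
tcp_pos: [611.7, -287.8, 74.9]
ee_rot: [[-0.002, 0.999, 0.05], [-0.001, 0.05, -0.999], [-1.0, -0.002, 0.001]]
wrist_force: [-0.3, 0.4, -4.8]
finger_gap: 30.7
```

```bash
python3 -c "
from h import *
w=snap('wrist','w4.png'); 
blob(w,pix(w,(616,-287,3)),3,w['frame'].max(2)<45,'pbar')
go(616.1,-288.5,7,3)"
```

```text
pbar seed off
t=6.57 tcp [ 612.1 -287.7   75.1] gap 30.6 turn [-0.1  0.   0.1] shift [68.1  4.   1. ] j7 0.51 F [-0.9 -0.2 -5.2]
```

View pics/w4.png

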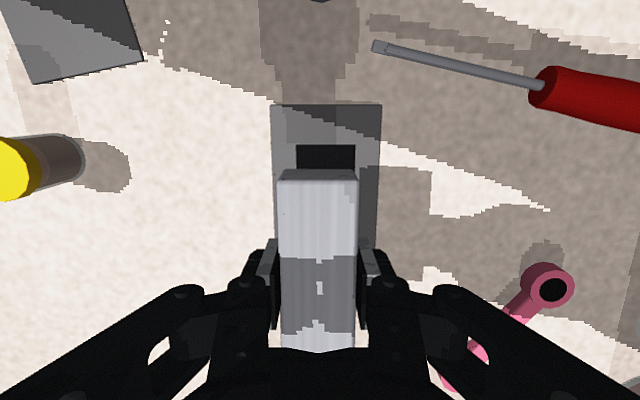

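The picture shows the bar held square, with the silhouette's end (325,157) showing beyond it and the plate parallel to it. The pink spanner head is at (550,285), so I'll open the jaws only a little on release.

Call:
{"op": "apply_moves", "data": {"steps": [[[0,0,0],[0.02,0.004,0.001],0.02],[[0,0,0],[0.04,0.004,0.001],0.02],[[0,0,0],[0.055,0.004,0.001],0.02],[[0,0,0],[0.062,0.004,0.001],0.02],[[0,0,0],[0.065,0.004,0.001],0.02],[[0,0,0],[0.065,0.004,0.001],0.02],[[0,0,0],[0.065,0.004,0.001],0.02]]}}

```text
clock: 7.15
tcp_pos: [618.4, -287.5, 11.0]
ee_rot: [[0.001, 0.999, 0.053], [-0.001, 0.053, -0.999], [-1.0, 0.001, 0.001]]
wrist_force: [0.7, -0.1, -3.6]
finger_gap: 30.7
```

```bash
python3 -c "
from h import *
go(616.1,-288.5,7,3)"
```

```text
t=7.15 tcp [ 618.4 -287.5   11. ] gap 30.7 turn [ 0.   0.  -0.1] shift [ 4.  -2.3  0.9] j7 0.51 F [ 0.7 -0.1 -3.6]
```

Call:
{"op": "apply_moves", "data": {"steps": [[[0,0,0],[0.001,-0.001,0.001],0.02],[[0,0,0],[0.002,-0.002,0.001],0.02],[[0,0,0],[0.002,-0.002,0.001],0.02],[[0,0,0],[0.002,-0.002,0.001],0.02],[[0,0,0],[0.002,-0.002,0.001],0.02],[[0,0,0],[0.002,-0.002,0.001],0.02]]}}

```text
clock: 7.65
tcp_pos: [616.1, -288.1, 8.4]
ee_rot: [[0.0, 0.999, 0.053], [0.0, 0.053, -0.999], [-1.0, 0.0, -0.0]]
wrist_force: [0.2, 0.3, -6.3]
finger_gap: 30.4
```

```bash
python3 -c "
from h import *
go(616.1,-288.5,7,3)"
```

```text
t=7.65 tcp [ 616.1 -288.1    8.4] gap 30.4 turn [ 0.1 -0.  -0. ] shift [ 1.4 -0.   0.4] j7 0.51 F [ 0.2  0.3 -6.3]
```

Lower 2 mm more, release with a small opening, lift.

Call:
{"op": "apply_moves", "data": {"steps": [[[0,0,0],[0.001,0,0.0005],0.02],[[0,0,0],[0.002,0,0.0005],0.02],[[0,0,0],[0.002,0,0.0005],0.02],[[0,0,0],[0.002,0,0.0005],0.02]]}}

```text
clock: 7.98
tcp_pos: [616.2, -288.7, 6.8]
ee_rot: [[0.001, 0.999, 0.053], [-0.0, 0.053, -0.999], [-1.0, 0.0, 0.0]]
wrist_force: [-0.7, 0.4, 1.5]
finger_gap: 30.6
```

Call:
{"op": "apply_moves", "data": {"steps": [[[0,0,0],[0,0,0],0.036],[[0,0,0],[0,0,0],0.042],[[0,0,0],[0,0,0],0.048],[[0,0,0],[0,0,0],0.05],[[0,0,0],[-0.02,0,0],0.05],[[0,0,0],[-0.06,0,0],0.05],[[0,0,0],[-0.1,0,0],0.05],[[0,0,0],[-0.13,0,0],0.085],[[0,0,0],[-0.13,0,0],0.085],[[0,0,0],[-0.13,0,0],0.085],[[0,0,0],[-0.13,0,0],0.085]]}}

```text
clock: 8.9
tcp_pos: [615.5, -288.3, 135.9]
ee_rot: [[-0.001, 0.999, 0.053], [0.001, 0.053, -0.999], [-1.0, -0.001, -0.001]]
wrist_force: [-0.3, 0.4, -0.4]
finger_gap: 84.9
```

```bash
python3 -c "
from h import *
w=snap('wrist','w5.png'); f=w['frame']
blob(w,pix(w,(616,-287,28)),28,steel(f),'bar')
b=cv2.medianBlur(f,3).astype(int); blob(w,pix(w,(616,-287,28)),3,(f.max(2)<45)|steel(f),'sil+bar at z3')
go(611.3,-104.2,100,-7)"
```

```text
bar c=(615.5,-280.4) size 121.8x63.8 dir 92.9 enc [ 613.4 -277. ] 8143
sil+bar at z3 c=(615.9,-286.3) size 134.0x70.2 dir 92.9 enc [ 613.6 -282.6] 8647
t=8.95 tcp [ 615. -288.  135.] gap 85.0 turn [10.1 -0.1  0.1] shift [  35.2    6.2 -183.7] j7 0.50 F [-0.6  0.2 -0.1]
```

View pics/w5.png

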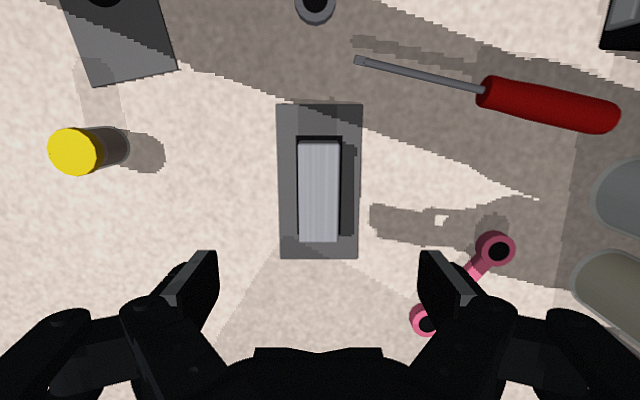

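The picture shows the bar on its silhouette (318,190), with the black margin visible at the top and right where the perspective should show it. I'll get its numbers with a brighter threshold.

```bash
python3 -c "
from h import *
w=snap('wrist'); f=w['frame']
for v in (120,135,145): blob(w,pix(w,(616,-287,28)),28,steel(f,v),'bar%d'%v)
go(611.3,-104.2,100,-7)"
```

```text
bar120 c=(615.2,-288.2) size 78.4x30.8 dir 92.9 enc [ 615.2 -286.3] 3930
bar135 c=(615.1,-287.8) size 77.6x30.5 dir 92.9 enc [ 615.2 -286.1] 3872
bar145 c=(615.0,-287.8) size 77.6x30.2 dir 92.9 enc [ 615.2 -286.1] 3831
t=9.00 tcp [ 614.8 -288.   134.6] gap 84.9 turn [10.1 -0.1  0.2] shift [  34.9    6.4 -183.6] j7 0.50 F [-0.4 -0.2  0.1]
```

Call:
{"op": "apply_moves", "data": {"steps": [[[10.1,0,0],[0.035,0.006,-0.184],0.085],[[10.1,0,0],[0.035,0.006,-0.184],0.085],[[10.1,0,0],[0.035,0.006,-0.184],0.085],[[10.1,0,0],[0.035,0.006,-0.184],0.085],[[10.1,0,0],[0.035,0.006,-0.184],0.085],[[10.1,0,0],[0.035,0.006,-0.184],0.085],[[10.1,0,0],[0.035,0.006,-0.184],0.085],[[10.1,0,0],[0.035,0.006,-0.184],0.085],[[10.1,0,0],[0.035,0.006,-0.184],0.085],[[10.1,0,0],[0.035,0.006,-0.184],0.085]]}}

```text
clock: 9.83
tcp_pos: [612.0, -106.7, 101.2]
ee_rot: [[0.0, 0.992, -0.125], [-0.001, -0.125, -0.992], [-1.0, 0.0, 0.001]]
wrist_force: [0.3, -0.2, 0.2]
finger_gap: 84.7
```

```bash
python3 -c "
from h import *
w=snap('wrist','w6.png'); f=w['frame']
d=f.max(2)<45
for q in ((605.9,-148.8,13),(616.8,-59.5,13)): blob(w,pix(w,q),13,d,'bore')
go(611.3,-104.2,1,-7)"
```

```text
bore c=(605.6,-149.5) size 16.6x16.4 dir 172.8 enc [ 605.5 -149.4] 376
bore c=(616.7,-59.9) size 17.0x16.8 dir 172.8 enc [616.9 -59.8] 524
t=9.88 tcp [ 612.  -106.4  101.3] gap 85.1 turn [-0.2  0.  -0. ] shift [100.3  -1.   -2.2] j7 0.15 F [0.1 0.7 0.7]
```

Call:
{"op": "apply_moves", "data": {"steps": [[[0,0,0],[0.035,-0.001,-0.002],0.085],[[0,0,0],[0.07,-0.001,-0.002],0.06],[[0,0,0],[0.09,-0.001,-0.002],0.05],[[0,0,0],[0.098,-0.001,-0.002],0.05],[[0,0,0],[0.098,-0.001,-0.002],0.05],[[0,0,0],[0.098,-0.001,-0.002],0.03],[[0,0,0],[0.098,-0.001,-0.002],0.005],[[0,0,0],[0.098,-0.001,-0.002],0.005],[[0,0,0],[0.098,-0.001,-0.002],0.005],[[0,0,0],[0.098,-0.001,-0.002],0.005],[[0,0,0],[0.098,-0.001,-0.002],0.005],[[0,0,0],[0.098,-0.001,-0.002],0.005]], "force": 50}}

```text
clock: 10.88
tcp_pos: [612.8, -102.9, 5.2]
ee_rot: [[0.003, 0.992, -0.123], [-0.001, -0.123, -0.992], [-1.0, 0.003, 0.0]]
wrist_force: [-0.9, 0.3, 6.3]
finger_gap: 12.2
```

Call:
{"op": "apply_moves", "data": {"steps": [[[0,0,0],[0,0,0],0.005]]}}

```text
clock: 10.97
tcp_pos: [612.8, -102.8, 5.2]
ee_rot: [[0.003, 0.992, -0.123], [-0.001, -0.123, -0.992], [-1.0, 0.003, 0.0]]
wrist_force: [-0.6, -0.6, 7.1]
finger_gap: 12.5
```

Call:
{"op": "apply_moves", "data": {"steps": [[[0,0,0],[-0.02,0,0],0.005],[[0,0,0],[-0.05,0,0],0.005],[[0,0,0],[-0.08,0,0],0.005],[[0,0,0],[-0.1,0,0],0.005],[[0,0,0],[-0.1,0,0],0.005]]}}

```text
clock: 11.38
tcp_pos: [614.7, -103.2, 108.5]
ee_rot: [[0.009, 0.992, -0.123], [-0.001, -0.123, -0.992], [-1.0, 0.009, 0.0]]
wrist_force: [0.2, -0.4, -0.5]
finger_gap: 11.9
```

```bash
python3 -c "
from h import *
go(592.5,302.7,100,-2)"
```

```text
t=11.38 tcp [ 614.7 -103.2  108.5] gap 11.9 turn [-5.1  0.  -0.5] shift [   7.7  -72.  -400.1] j7 0.15 F [ 0.2 -0.4 -0.5]
```

Call:
{"op": "apply_moves", "data": {"steps": [[[-0.5,0,0],[0,-0.004,-0.02],0.005],[[-1,0,0],[0.002,-0.011,-0.06],0.005],[[-1.5,0,0],[0.002,-0.018,-0.1],0.005],[[-2,0,0],[0.003,-0.025,-0.14],0.005],[[-2.5,0,0],[0.004,-0.032,-0.18],0.005],[[-3,0,0],[0.005,-0.04,-0.22],0.005],[[-3.5,0,0],[0.006,-0.047,-0.26],0.005],[[-4,0,0],[0.007,-0.054,-0.3],0.005],[[-4.5,0,0],[0.008,-0.061,-0.34],0.005],[[-5,0,0],[0.008,-0.067,-0.375],0.005],[[-5.1,0,0],[0.008,-0.071,-0.395],0.005],[[-5.1,0,0],[0.008,-0.072,-0.4],0.005]]}}

```text
clock: 12.38
tcp_pos: [586.4, 311.0, 94.4]
ee_rot: [[-0.002, 1.0, -0.026], [0.005, -0.026, -1.0], [-1.0, -0.002, -0.005]]
wrist_force: [0.1, 1.4, -1.3]
finger_gap: 12.5
```

Call:
{"op": "apply_moves", "data": {"steps": [[[0,0,0],[0,0,0],0.005],[[0,0,0],[0,0,0],0.005],[[0,0,0],[0,0,0],0.005],[[0,0,0],[0,0,0],0.005],[[0,0,0],[0,0,0],0.005]]}}

```text
clock: 12.8
tcp_pos: [589.5, 301.3, 95.4]
ee_rot: [[0.0, 0.999, -0.037], [-0.001, -0.037, -0.999], [-1.0, 0.0, 0.001]]
wrist_force: [-1.3, -0.6, -1.4]
finger_gap: 12.4
```

```bash
python3 -c "
from h import *
w=snap('wrist','w7.png')
go(592.5,302.7,8,-2)"
```

```text
t=12.85 tcp [589.4 301.8  95.4] gap 12.1 turn [-0.1  0.  -0. ] shift [87.4  3.  -1. ] j7 -0.33 F [ 0.3  0.3 -1.2]
```

View pics/w7.png

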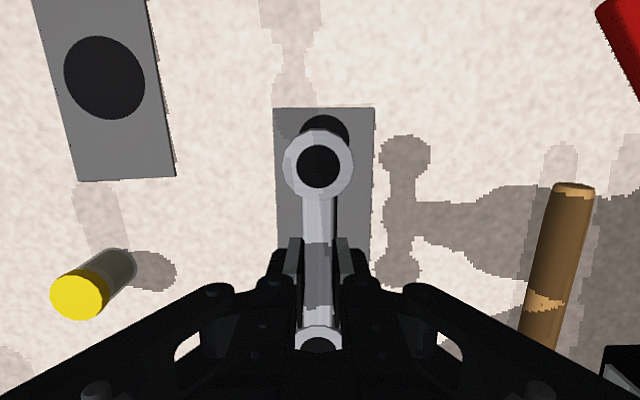

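The spanner is held straight (bore at (318,166)) over its plate (325,175). The hammer handle is well clear at (555,260). I'll check the grip offset, then descend.

```bash
python3 -c "
from h import *
w=snap('wrist'); f=w['frame']; o=arm.get_obs()
blob(w,(318,166),o['tcp_pos'][2]+7.8,f.max(2)<45,'bore')
print(o['tcp_pos'])"
```

```text
bore c=(590.7,345.0) size 17.3x17.2 dir 87.9 enc [590.7 345.1] 1439
[589.31850604 302.26042262  95.42911159]
```

Call:
{"op": "apply_moves", "data": {"steps": [[[0,0,0],[0.03,0.003,-0.001],0.005],[[0,0,0],[0.055,0.003,-0.001],0.005],[[0,0,0],[0.07,0.003,-0.001],0.005],[[0,0,0],[0.078,0.003,-0.001],0.005],[[0,0,0],[0.08,0.003,-0.001],0.005],[[0,0,0],[0.08,0.003,-0.001],0.005],[[0,0,0],[0.08,0.003,-0.001],0.005],[[0,0,0],[0.08,0.003,-0.001],0.005],[[0,0,0],[0.08,0.003,-0.001],0.005]]}}

```text
clock: 13.65
tcp_pos: [592.8, 304.7, 16.5]
ee_rot: [[0.002, 0.999, -0.034], [0.001, -0.034, -0.999], [-1.0, 0.002, -0.001]]
wrist_force: [0.4, -0.7, -1.3]
finger_gap: 11.9
```

```bash
python3 -c "
from h import *
go(592.5,302.7,8,-2)"
```

```text
t=13.65 tcp [592.8 304.7  16.5] gap 11.9 turn [ 0.1 -0.1 -0.1] shift [ 8.5 -0.3  2. ] j7 -0.31 F [ 0.4 -0.7 -1.3]
```

Call:
{"op": "apply_moves", "data": {"steps": [[[0,0,0],[0.002,0,0.001],0.005],[[0,0,0],[0.004,0,0.002],0.005],[[0,0,0],[0.006,0,0.002],0.005],[[0,0,0],[0.008,0,0.002],0.005],[[0,0,0],[0.009,0,0.002],0.005],[[0,0,0],[0.009,0,0.002],0.005],[[0,0,0],[0.009,0,0.002],0.005]]}}

```text
clock: 14.23
tcp_pos: [592.0, 302.0, 8.2]
ee_rot: [[-0.0, 0.999, -0.034], [0.0, -0.034, -0.999], [-1.0, -0.0, -0.0]]
wrist_force: [-3.9, -1.8, 14.1]
finger_gap: 12.0
```

```bash
python3 -c "
from h import *
go(592.5,302.7,8,-2)"
```

```text
t=14.23 tcp [592.  302.    8.2] gap 12.0 turn [ 0. -0.  0.] shift [ 0.2  0.5 -0.7] j7 -0.30 F [-3.9 -1.8 14.1]
```

Call:
{"op": "apply_moves", "data": {"steps": [[[0,0,0],[-0.001,0,0],0.005],[[0,0,0],[-0.001,0,0],0.02],[[0,0,0],[-0.001,0,0],0.03],[[0,0,0],[-0.001,0,0],0.035],[[0,0,0],[-0.02,0,0],0.035],[[0,0,0],[-0.06,0,0],0.04],[[0,0,0],[-0.1,0,0],0.05],[[0,0,0],[-0.14,0,0],0.085],[[0,0,0],[-0.14,0,0],0.085],[[0,0,0],[-0.14,0,0],0.085],[[0,0,0],[-0.14,0,0],0.085],[[0,0,0],[-0.14,0,0],0.085]]}}

```text
clock: 15.23
tcp_pos: [590.6, 302.0, 144.5]
ee_rot: [[-0.003, 0.999, -0.034], [-0.001, -0.034, -0.999], [-1.0, -0.003, 0.001]]
wrist_force: [0.3, -0.3, 0.4]
finger_gap: 84.9
```

```bash
python3 -c "
from h import *
w=snap('wrist','w8.png'); f=w['frame']
d=f.max(2)<45
for q in ((594,346,16),(591,256,16)): blob(w,pix(w,q),16,d,'bore')
blob(w,pix(w,(450.9,391.1,3)),3,d,'pbig')
g=cv2.medianBlur(f,3).astype(int); 
blob(w,pix(w,(592,301,14)),3,(abs(g[:,:,0]-g[:,:,2])<14),'plate')
go(441.8,119.5,110,0)"
```

```text
bore c=(593.1,345.2) size 16.0x15.8 dir 178.1 enc [593.2 345.3] 365
bore c=(589.8,255.3) size 16.6x16.0 dir 178.1 enc [589.9 255.3] 280
pbig c=(452.0,389.8) size 51.2x50.6 dir 78.8 enc [451.5 390.4] 3460
plate c=(593.5,300.0) size 133.4x70.4 dir 88.1 enc [593.2 304.8] 12024
t=15.28 tcp [590.7 301.9 144.4] gap 85.1 turn [-1.9  0.1  0.2] shift [  35.1 -142.5  187.3] j7 -0.34 F [-0.6  0.3  0.3]
```

View pics/w8.png

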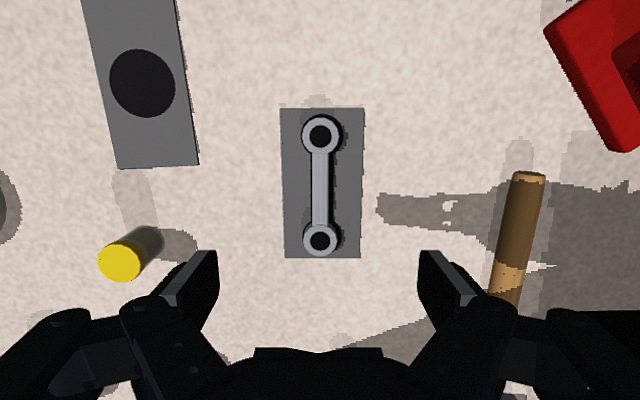

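The picture shows the spanner on its silhouette (320,187): bores (320,136) and (319,239) put it within about 1.5 mm of centre and parallel. Next is the big socket.

```bash
python3 -c "
from h import *
go(441.8,119.5,120,90)"
```

```text
t=15.28 tcp [590.7 301.9 144.4] gap 85.1 turn [-91.9  -0.1   0.2] shift [  25.1 -142.5  187.3] j7 -0.34 F [-0.6  0.3  0.3]
```

Call:
{"op": "apply_moves", "data": {"steps": [[[-91.9,0,0],[0.025,-0.142,0.187],0.085],[[-91.9,0,0],[0.025,-0.142,0.187],0.085],[[-91.9,0,0],[0.025,-0.142,0.187],0.085],[[-91.9,0,0],[0.025,-0.142,0.187],0.085],[[-91.9,0,0],[0.025,-0.142,0.187],0.085],[[-91.9,0,0],[0.025,-0.142,0.187],0.085],[[-91.9,0,0],[0.025,-0.142,0.187],0.085],[[-91.9,0,0],[0.025,-0.142,0.187],0.085],[[-91.9,0,0],[0.025,-0.142,0.187],0.085],[[-91.9,0,0],[0.025,-0.142,0.187],0.085],[[-91.9,0,0],[0.025,-0.142,0.187],0.085],[[-91.9,0,0],[0.025,-0.142,0.187],0.085]]}}

```text
clock: 16.28
tcp_pos: [443.0, 120.0, 120.3]
ee_rot: [[-0.002, 0.098, 0.995], [-0.0, 0.995, -0.098], [-1.0, -0.001, -0.002]]
wrist_force: [-0.1, 0.8, -0.1]
finger_gap: 84.9
```

Call:
{"op": "apply_moves", "data": {"steps": [[[0,0,0],[0,0,0],0.085],[[0,0,0],[0,0,0],0.085],[[0,0,0],[0,0,0],0.085],[[0,0,0],[0,0,0],0.085]]}}

```text
clock: 16.62
tcp_pos: [443.5, 120.2, 121.0]
ee_rot: [[-0.001, 0.107, 0.994], [-0.0, 0.994, -0.107], [-1.0, -0.0, -0.001]]
wrist_force: [0.9, -0.4, 0.1]
finger_gap: 84.8
```

```bash
python3 -c "
from h import *
w=snap('wrist','w9.png'); f=w['frame']
print(pix(w,(441.8,119.5,45)))
blob(w,pix(w,(441.8,119.5,45)),45,f.max(2)<45,'big')
go(441.8,119.5,10,90)"
```

```text
(317, 206)
big c=(442.9,118.6) size 16.5x16.5 dir 83.9 enc [442.9 118.9] 584
t=16.67 tcp [443.5 120.2 121.1] gap 85.0 turn [-6.1 -0.   0. ] shift [111.1  -0.9  -1.6] j7 0.77 F [-0.2 -0.3  0.9]
```

View pics/w9.png

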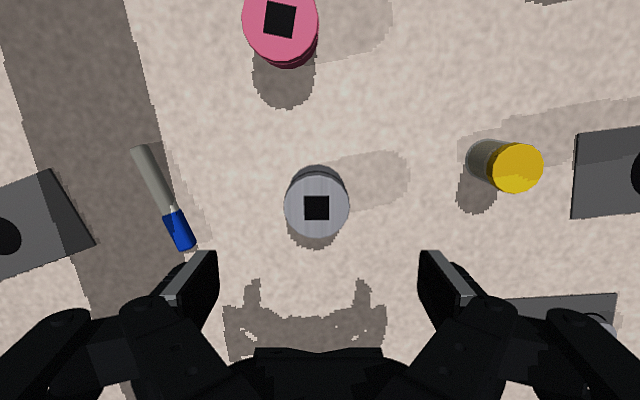

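The close view shows the grey big socket between the fingers (317,207), clear of the pink one (280,20) and the jar (517,168). I'll descend and grip.

Call:
{"op": "apply_moves", "data": {"steps": [[[0,0,0],[0.035,-0.001,-0.001],0.085],[[0,0,0],[0.07,-0.001,-0.001],0.085],[[0,0,0],[0.1,-0.001,-0.001],0.085],[[0,0,0],[0.11,-0.001,-0.001],0.085],[[0,0,0],[0.11,-0.001,-0.001],0.085],[[0,0,0],[0.11,-0.001,-0.001],0.06],[[0,0,0],[0.11,-0.001,-0.001],0.035],[[0,0,0],[0.11,-0.001,-0.001],0.035],[[0,0,0],[0.11,-0.001,-0.001],0.035],[[0,0,0],[0.11,-0.001,-0.001],0.035],[[0,0,0],[0.11,-0.001,-0.001],0.035],[[0,0,0],[0.11,-0.001,-0.001],0.035]], "force": 70}}

```text
clock: 17.67
tcp_pos: [442.7, 119.3, 11.7]
ee_rot: [[0.001, 0.105, 0.994], [0.0, 0.994, -0.105], [-1.0, 0.0, 0.001]]
wrist_force: [-0.4, -0.2, 6.1]
finger_gap: 44.1
```

Call:
{"op": "apply_moves", "data": {"steps": [[[0,0,0],[0,0,0],0.035],[[0,0,0],[-0.03,0,0],0.035],[[0,0,0],[-0.06,0,0],0.035],[[0,0,0],[-0.09,0,0],0.035],[[0,0,0],[-0.1,0,0],0.035],[[0,0,0],[-0.1,0,0],0.035],[[0,0,0],[-0.1,0,0],0.035]]}}

```text
clock: 18.25
tcp_pos: [442.7, 119.1, 111.3]
ee_rot: [[0.0, 0.105, 0.994], [0.001, 0.994, -0.105], [-1.0, 0.001, 0.0]]
wrist_force: [-1.1, 0.3, -3.2]
finger_gap: 44.2
```

```bash
python3 -c "
from h import *
w=snap('wrist','w10.png'); f=w['frame']
o=arm.get_obs(); p=np.array(o['tcp_pos'])
q=p+[0,0,33]; print(pix(w,q)); blob(w,pix(w,q),q[2],f.max(2)<45,'big')
go(451.3,390.6,120,84)"
```

```text
(318, 293)
big c=(443.7,118.5) size 17.2x17.0 dir 173.9 enc [443.4 118.7] 1905
t=18.30 tcp [442.2 118.9 110.6] gap 44.5 turn [-0.  -0.1  0. ] shift [ -9.5 271.2 -19.5] j7 0.36 F [ 0.2  0.  -2.7]
```

Call:
{"op": "apply_moves", "data": {"steps": [[[0,0,0],[0,0.015,-0.001],0.035],[[0,0,0],[0,0.045,-0.003],0.035],[[0,0,0],[0,0.075,-0.006],0.035],[[0,0,0],[0,0.105,-0.008],0.035],[[0,0,0],[0,0.135,-0.01],0.035],[[0,0,0],[0,0.165,-0.012],0.035],[[0,0,0],[0,0.195,-0.014],0.035],[[0,0,0],[0,0.225,-0.017],0.035],[[0,0,0],[0,0.25,-0.019],0.035],[[0,0,0],[0,0.265,-0.02],0.035],[[0,0,0],[0,0.271,-0.0205],0.035],[[0,0,0],[0,0.271,-0.0205],0.035]]}}

```text
clock: 19.3
tcp_pos: [449.1, 392.1, 109.5]
ee_rot: [[-0.002, 0.102, 0.995], [-0.001, 0.995, -0.102], [-1.0, -0.001, -0.002]]
wrist_force: [0.9, 0.2, -2.3]
finger_gap: 44.7
```

Call:
{"op": "apply_moves", "data": {"steps": [[[0,0,0],[0.02,0,0],0.035],[[0,0,0],[0.05,0,0],0.035],[[0,0,0],[0.07,0,0],0.035],[[0,0,0],[0.08,0,0],0.035],[[0,0,0],[0.08,0,0],0.035],[[0,0,0],[0.08,0,0],0.035],[[0,0,0],[0.08,0,0],0.035],[[0,0,0],[0.08,0,0],0.035]]}}

```text
clock: 19.97
tcp_pos: [451.3, 391.6, 32.7]
ee_rot: [[0.002, 0.105, 0.994], [0.002, 0.994, -0.105], [-1.0, 0.002, 0.002]]
wrist_force: [-0.1, 0.1, -2.9]
finger_gap: 44.6
```

```bash
python3 -c "
from h import *
go(450.5,390.7,14.7,84)"
```

```text
t=19.97 tcp [451.3 391.6  32.7] gap 44.6 turn [-0.   0.1 -0.1] shift [18.  -1.  -0.8] j7 0.10 F [-0.1  0.1 -2.9]
```

Call:
{"op": "apply_moves", "data": {"steps": [[[0,0,0],[0.008,-0.001,-0.001],0.035],[[0,0,0],[0.014,-0.001,-0.001],0.035],[[0,0,0],[0.017,-0.001,-0.001],0.035],[[0,0,0],[0.0185,-0.001,-0.001],0.035],[[0,0,0],[0.0185,-0.001,-0.001],0.035],[[0,0,0],[0.0185,-0.001,-0.001],0.035],[[0,0,0],[0.0185,-0.001,-0.001],0.035]]}}

```text
clock: 20.55
tcp_pos: [449.2, 389.7, 14.7]
ee_rot: [[0.001, 0.104, 0.995], [-0.001, 0.995, -0.104], [-1.0, -0.001, 0.001]]
wrist_force: [-4.1, -5.0, 16.8]
finger_gap: 44.4
```

```bash
python3 -c "
from h import *
go(450.5,390.7,14.7,84)"
```

```text
t=20.55 tcp [449.2 389.7  14.7] gap 44.4 turn [0.  0.1 0.1] shift [0.  1.1 1.1] j7 0.08 F [-4.1 -5.  16.8]
```

Call:
{"op": "apply_moves", "data": {"steps": [[[0,0,0],[-0.003,0,0],0.035],[[0,0,0],[-0.003,0,0],0.035],[[0,0,0],[-0.003,0,0],0.035],[[0,0,0],[-0.003,0,0],0.035],[[0,0,0],[-0.003,0,0],0.035],[[0,0,0],[-0.003,0,0],0.035]]}}

```text
clock: 21.05
tcp_pos: [449.3, 390.0, 15.4]
ee_rot: [[-0.0, 0.105, 0.995], [-0.0, 0.995, -0.105], [-1.0, -0.0, -0.0]]
wrist_force: [-0.1, 0.3, -2.8]
finger_gap: 45.0
```

```bash
python3 -c "
from h import *
go(450.5,390.7,14.7,84)"
```

```text
t=21.05 tcp [449.3 390.   15.4] gap 45.0 turn [ 0. -0.  0.] shift [0.7 0.9 1.1] j7 0.08 F [-0.1  0.3 -2.8]
```

Free and just above the plate. I'll correct by 1 mm each way, touch down, release and lift.

Call:
{"op": "apply_moves", "data": {"steps": [[[0,0,0],[0,0.001,0.001],0.035],[[0,0,0],[0,0.001,0.001],0.035],[[0,0,0],[0,0.001,0.001],0.035],[[0,0,0],[0.001,0.001,0.001],0.035],[[0,0,0],[0.001,0.001,0.001],0.035],[[0,0,0],[0.001,0.001,0.001],0.035],[[0,0,0],[0.001,0.001,0.001],0.05],[[0,0,0],[0.001,0.001,0.001],0.06],[[0,0,0],[0.001,0.001,0.001],0.07],[[0,0,0],[0.001,0.001,0.001],0.08],[[0,0,0],[0.001,0.001,0.001],0.085]]}}

```text
clock: 21.97
tcp_pos: [450.6, 391.1, 15.0]
ee_rot: [[0.0, 0.104, 0.995], [0.0, 0.995, -0.104], [-1.0, 0.0, 0.0]]
wrist_force: [0.6, 0.5, 0.2]
finger_gap: 84.7
```

Call:
{"op": "apply_moves", "data": {"steps": [[[0,0,0],[-0.02,0,0],0.085],[[0,0,0],[-0.06,0,0],0.085],[[0,0,0],[-0.1,0,0],0.085],[[0,0,0],[-0.13,0,0],0.085],[[0,0,0],[-0.13,0,0],0.085],[[0,0,0],[-0.13,0,0],0.085],[[0,0,0],[-0.13,0,0],0.085]]}}

```text
clock: 22.55
tcp_pos: [450.3, 390.2, 144.3]
ee_rot: [[-0.0, 0.105, 0.994], [-0.001, 0.994, -0.105], [-1.0, -0.001, -0.0]]
wrist_force: [0.1, -0.3, -0.5]
finger_gap: 84.7
```

```bash
python3 -c "
from h import *
w=snap('wrist','w11.png'); f=w['frame']
blob(w,pix(w,(451.3,390.6,48)),48,f.max(2)<45,'big')
blob(w,pix(w,(452,340,3)),3,steel(f,45)|(f.max(2)<45),'plate')
go(612.8,91.3,120,90)"
```

```text
big c=(450.8,390.2) size 16.2x15.7 dir 174.0 enc [450.3 390.3] 467
plate c=(453.5,389.4) size 134.9x74.0 dir 90.9 enc [445.9 389.8] 12075
t=22.60 tcp [450.  390.  143.6] gap 84.7 turn [-6.  -0.1  0.1] shift [  24.  -280.   193.1] j7 0.20 F [ 0.4  0.5 -1.7]
```

View pics/w11.png

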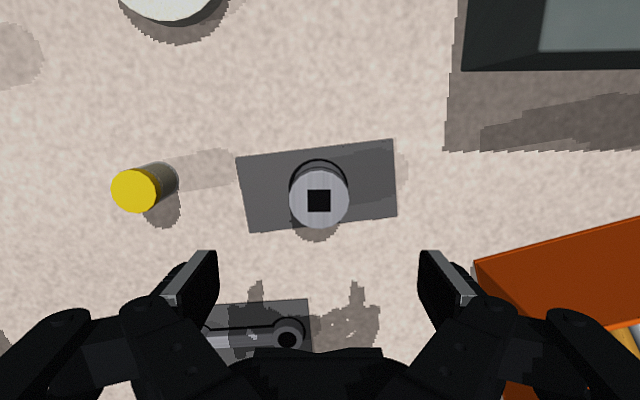

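The picture shows the big socket on its disc (319,200), about 1 mm from centre, with the jar standing at (136,190). Last is the small socket.

Call:
{"op": "apply_moves", "data": {"steps": [[[-6,0,0],[0.024,-0.28,0.193],0.085],[[-6,0,0],[0.024,-0.28,0.193],0.085],[[-6,0,0],[0.024,-0.28,0.193],0.085],[[-6,0,0],[0.024,-0.28,0.193],0.085],[[-6,0,0],[0.024,-0.28,0.193],0.085],[[-6,0,0],[0.024,-0.28,0.193],0.085],[[-6,0,0],[0.024,-0.28,0.193],0.085],[[-6,0,0],[0.024,-0.28,0.193],0.085],[[-6,0,0],[0.024,-0.28,0.193],0.085],[[-6,0,0],[0.024,-0.28,0.193],0.085],[[-6,0,0],[0.024,-0.28,0.193],0.085],[[-6,0,0],[0.024,-0.28,0.193],0.085]]}}

```text
clock: 23.6
tcp_pos: [611.8, 94.5, 120.0]
ee_rot: [[-0.002, -0.003, 1.0], [0.002, 1.0, 0.003], [-1.0, 0.002, -0.002]]
wrist_force: [-0.0, 1.0, 0.8]
finger_gap: 85.1
```

Call:
{"op": "apply_moves", "data": {"steps": [[[0,0,0],[0,0,0],0.085],[[0,0,0],[0,0,0],0.085],[[0,0,0],[0,0,0],0.085],[[0,0,0],[0,0,0],0.085],[[0,0,0],[0,0,0],0.085]]}}

```text
clock: 24.02
tcp_pos: [613.1, 92.7, 120.9]
ee_rot: [[0.0, -0.001, 1.0], [0.0, 1.0, 0.001], [-1.0, 0.0, 0.0]]
wrist_force: [0.1, 0.3, 0.0]
finger_gap: 85.1
```

```bash
python3 -c "
from h import *
w=snap('wrist','w12.png'); f=w['frame']
print(pix(w,(612.8,91.3,38)))
blob(w,pix(w,(612.8,91.3,38)),38,f.max(2)<45,'small')
go(612.8,91.3,8,90)"
```

```text
(316, 205)
small c=(613.3,90.8) size 10.0x9.9 dir 124.6 enc [613.3  90.8] 195
t=24.07 tcp [613.1  92.6 120.9] gap 84.8 turn [ 0.  0. -0.] shift [112.9  -1.3  -0.4] j7 0.81 F [-0.7  0.1 -0.1]
```

View pics/w12.png

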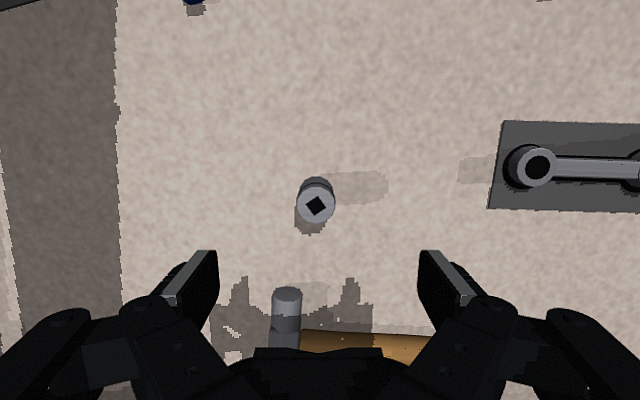

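The small socket is at (316,205) between the fingers, with the hammer head (285,300) about 7 cm beyond. I'll descend and grip.

Call:
{"op": "apply_moves", "data": {"steps": [[[0,0,0],[0.035,-0.002,0],0.085],[[0,0,0],[0.07,-0.002,0],0.07],[[0,0,0],[0.1,-0.002,0],0.06],[[0,0,0],[0.112,-0.002,0],0.06],[[0,0,0],[0.112,-0.002,0],0.06],[[0,0,0],[0.112,-0.002,0],0.04],[[0,0,0],[0.112,-0.002,0],0.018],[[0,0,0],[0.112,-0.002,0],0.018],[[0,0,0],[0.112,-0.002,0],0.018],[[0,0,0],[0.112,-0.002,0],0.018],[[0,0,0],[0.112,-0.002,0],0.018],[[0,0,0],[0.112,-0.002,0],0.018]], "force": 50}}

```text
clock: 25.07
tcp_pos: [614.9, 91.1, 11.1]
ee_rot: [[0.004, 0.0, 1.0], [0.001, 1.0, -0.0], [-1.0, 0.001, 0.004]]
wrist_force: [0.2, -0.7, 7.1]
finger_gap: 26.4
```

Call:
{"op": "apply_moves", "data": {"steps": [[[0,0,0],[0,0,0],0.018],[[0,0,0],[-0.03,0,0],0.018],[[0,0,0],[-0.06,0,0],0.018],[[0,0,0],[-0.09,0,0],0.018],[[0,0,0],[-0.1,0,0],0.018],[[0,0,0],[-0.1,0,0],0.018],[[0,0,0],[-0.1,0,0],0.018],[[0,0,0],[-0.1,0,0],0.018]]}}

```text
clock: 25.73
tcp_pos: [612.1, 89.6, 107.4]
ee_rot: [[-0.002, 0.0, 1.0], [-0.001, 1.0, -0.0], [-1.0, -0.001, -0.002]]
wrist_force: [-0.2, -0.4, -1.5]
finger_gap: 26.5
```

```bash
python3 -c "
from h import *
w=snap('wrist','w13.png'); f=w['frame']
o=arm.get_obs(); p=np.array(o['tcp_pos'])
q=p+[0,0,29]; print(pix(w,q)); blob(w,pix(w,q),q[2],f.max(2)<45,'small')
go(451.8,-144,110,90)"
```

```text
(319, 289)
small c=(609.9,89.3) size 10.1x10.1 dir 125.4 enc [609.8  89.3] 639
t=25.78 tcp [612.   89.6 107.1] gap 26.5 turn [ 0.  -0.2  0.1] shift [  -2.1 -233.6 -160.2] j7 0.80 F [-0.4 -0.3 -0.7]
```

Call:
{"op": "apply_moves", "data": {"steps": [[[0,0,0],[0,-0.015,-0.01],0.018],[[0,0,0],[0,-0.04,-0.027],0.018],[[0,0,0],[0,-0.065,-0.045],0.018],[[0,0,0],[0,-0.09,-0.062],0.018],[[0,0,0],[0,-0.115,-0.079],0.018],[[0,0,0],[0,-0.14,-0.096],0.018],[[0,0,0],[0,-0.165,-0.113],0.018],[[0,0,0],[0,-0.19,-0.13],0.018],[[0,0,0],[0,-0.215,-0.147],0.018],[[0,0,0],[0,-0.228,-0.155],0.018],[[0,0,0],[0,-0.233,-0.158],0.018],[[0,0,0],[0,-0.233,-0.158],0.018]]}}

```text
clock: 26.78
tcp_pos: [453.8, -143.9, 107.9]
ee_rot: [[-0.003, 0.003, 1.0], [0.0, 1.0, -0.003], [-1.0, 0.0, -0.003]]
wrist_force: [0.2, 0.3, -1.0]
finger_gap: 26.7
```

Call:
{"op": "apply_moves", "data": {"steps": [[[0,0,0],[0.02,0,0],0.018],[[0,0,0],[0.05,0,0],0.018],[[0,0,0],[0.07,0,0],0.018],[[0,0,0],[0.08,0,0],0.018],[[0,0,0],[0.08,0,0],0.018],[[0,0,0],[0.08,0,0],0.018],[[0,0,0],[0.08,0,0],0.018],[[0,0,0],[0.08,0,0],0.018]]}}

```text
clock: 27.45
tcp_pos: [456.2, -142.1, 29.5]
ee_rot: [[0.002, -0.001, 1.0], [0.001, 1.0, 0.001], [-1.0, 0.001, 0.002]]
wrist_force: [0.0, 0.5, -0.0]
finger_gap: 26.4
```

```bash
python3 -c "
from h import *
go(453.7,-143.7,14.1,90)"
```

```text
t=27.45 tcp [ 456.2 -142.1   29.5] gap 26.4 turn [ 0.   0.1 -0. ] shift [15.4 -1.6 -2.5] j7 0.79 F [ 0.   0.5 -0. ]
```

Call:
{"op": "apply_moves", "data": {"steps": [[[0,0,0],[0.006,-0.0015,-0.002],0.018],[[0,0,0],[0.011,-0.0015,-0.002],0.018],[[0,0,0],[0.013,-0.0015,-0.002],0.018],[[0,0,0],[0.013,-0.0015,-0.002],0.018],[[0,0,0],[0.013,-0.0015,-0.002],0.018],[[0,0,0],[0.013,-0.0015,-0.002],0.018],[[0,0,0],[0.013,-0.0015,-0.002],0.018],[[0,0,0],[0.013,-0.0015,-0.002],0.018]]}}

```text
clock: 28.12
tcp_pos: [453.3, -144.2, 15.9]
ee_rot: [[0.0, 0.0, 1.0], [0.0, 1.0, -0.0], [-1.0, 0.0, 0.0]]
wrist_force: [-0.1, -0.0, -0.8]
finger_gap: 26.6
```

```bash
python3 -c "
from h import *
go(453.7,-143.7,14.1,90)"
```

```text
t=28.12 tcp [ 453.3 -144.2   15.9] gap 26.6 turn [-0.  0. -0.] shift [1.8 0.5 0.4] j7 0.75 F [-0.1 -0.  -0.8]
```

Call:
{"op": "apply_moves", "data": {"steps": [[[0,0,0],[0.001,0.0005,0.0005],0.018],[[0,0,0],[0.002,0.0005,0.0005],0.018],[[0,0,0],[0.002,0.0005,0.0005],0.018],[[0,0,0],[0.002,0.0005,0.0005],0.018],[[0,0,0],[0.002,0.0005,0.0005],0.03],[[0,0,0],[0.002,0.0005,0.0005],0.04],[[0,0,0],[0.002,0.0005,0.0005],0.05],[[0,0,0],[0.002,0.0005,0.0005],0.06],[[0,0,0],[0.002,0.0005,0.0005],0.06]]}}

```text
clock: 28.87
tcp_pos: [453.7, -143.7, 13.7]
ee_rot: [[-0.0, 0.0, 1.0], [0.0, 1.0, -0.0], [-1.0, 0.0, -0.0]]
wrist_force: [0.3, 0.9, -0.5]
finger_gap: 59.9
```

Call:
{"op": "apply_moves", "data": {"steps": [[[0,0,0],[-0.02,0,0],0.06],[[0,0,0],[-0.06,0,0],0.06],[[0,0,0],[-0.1,0,0],0.085],[[0,0,0],[-0.13,0,0],0.085],[[0,0,0],[-0.13,0,0],0.085],[[0,0,0],[-0.13,0,0],0.085],[[0,0,0],[-0.13,0,0],0.085]]}}

```text
clock: 29.45
tcp_pos: [453.1, -144.1, 143.3]
ee_rot: [[-0.001, 0.001, 1.0], [-0.0, 1.0, -0.001], [-1.0, -0.0, -0.001]]
wrist_force: [-0.6, -0.7, -0.7]
finger_gap: 85.1
```

```bash
python3 -c "
from h import *
w=snap('wrist','w14.png'); f=w['frame']
blob(w,pix(w,(452,-144,41)),41,f.max(2)<45,'small')
blob(w,pix(w,(452,-185,3)),3,steel(f,45)|(f.max(2)<45),'plate')
go(570,0,230,90)"
```

```text
small c=(452.1,-143.8) size 10.2x10.0 dir 35.6 enc [ 452.  -143.9] 175
plate c=(451.1,-144.6) size 136.0x73.7 dir 103.5 enc [ 445.4 -144. ] 12028
t=29.50 tcp [ 452.7 -143.9  142.8] gap 85.1 turn [-0.  -0.1  0. ] shift [-87.4 143.9 117. ] j7 1.03 F [ 0.  -0.7 -0.5]
```

View pics/w14.png

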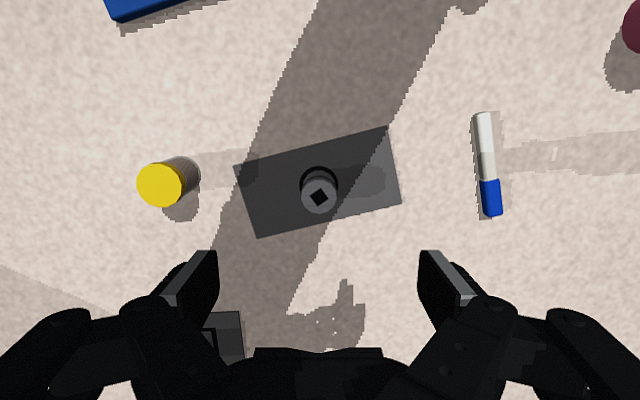

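The small socket is on its disc (319,195), under 1 mm off, and the jar stands at (160,185). One last look from above, then I'll hand in.

```bash
python3 -c "
from h import *
snap('scene','s_end.png'); snap('top','t_end.png')"
```

```text
(no output)
```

View pics/s_end.png

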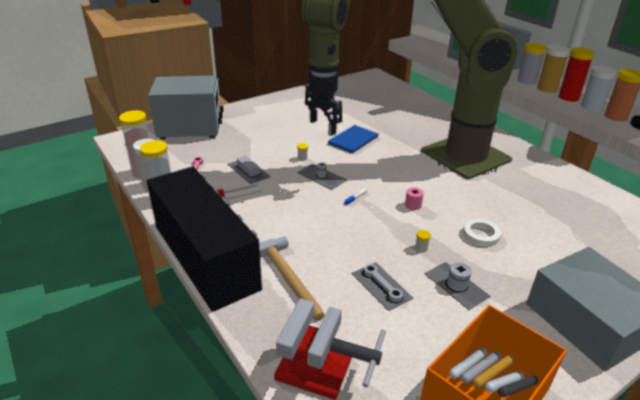

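The scene view shows all four tools on their plates: bar (248,168), small socket (321,173), spanner (382,284), big socket (458,280). Both jars (302,151) and (423,240) and the pink pieces are in place, and the gripper is clear.

```bash
python3 -c "
from workcell import arm
print(arm.job_done())"
```

```text
the job is handed in; nothing more can be done
None
```

All four tools are on their matching plates. I placed them in the order listed (bar, spanner, big socket, small socket) and handed the job in about 30 s into the 106 s limit.

Wrist-camera checks after each placing, which are only good to about 2 mm:

| Tool | Off centre | Turned |
|---|---|---|
| Bar | 1–2 mm | within about 0.1° |
| Spanner | about 1.5 mm, to one side | within about 0.2° |
| Big socket | about 0.7 mm | not needed |
| Small socket | about 0.3 mm | not needed |

- **Plate outlines:** for the big and small socket plates I compared against the black discs instead. Their outlines came out too large (74 mm wide instead of 70), and measured that way the big socket would be nearly 3 mm off.
- **Forces:** the highest wrist force I read was about 18 N, as the big socket touched down. I raised it, shifted it about 1 mm each way and set it down again.
- **Left alone:** the final scene picture shows both jars standing and the pink look-alikes in place, with the gripper clear. I did not re-measure their positions.

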